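# Start the goldsmith's bench for grinding

## Robot

A 6-joint arm with a two-finger parallel gripper is mounted at the origin on the work surface. World frame = base frame: x ahead of the robot, y to its left, z up, the work surface at z = 0. Lengths are in mm, angles in rad, forces in N, time in s.
With the tool pointing down it reaches from about 350 to 875 mm from the base axis. Payload 4.2 kg.
Tool frame: the origin (TCP) lies between the finger pads; the fingertips stand 11 mm ahead of it and the grasp point (between the pads) lies 8 mm behind it; z points along the fingers, y is the direction in which the jaws open and shut (so a half turn about z gives the same grasp; the last joint's range is limited). The gripper opens to 85 mm and grips with 20 to 120 N. Pads are 22 mm wide; open, the fingers measure 114 mm over their backs; the gripper's body (76 mm by 85 mm) begins 54 mm behind the grasp point. The pads swing forward as they close: fully open they stand 13 mm farther back than shut.
Start: joints at [1.423, 0.385, 0.008, 0, -1.194, -0.259], TCP at [247.262, 573.987, 242.312] pointing down, gripper open.
Joint ranges: [-3.14, 3.14], [-1.21, 2.06], [-1.07, 1.41], [-3.16, 2.05], [-2.99, -0.16], [-3.1, 3.1]. Speed limits (rad/s): [2.79, 2.79, 3.14, 3.14, 3.14, 3.14].

## Interface

Orientations are given as a unit quaternion [x, y, z, w].
In Python, from bench import * gives the robot as it stands.
- The arm moves only by the tool servo_tool, never from a script. Its argument "rows" is a list of rows, each a list of 7 numbers: the opening, from 0 (shut) to 1 (fully open), then the shift along the tool's x, y, z in cm, then the turn, a rotation vector about the tool's x, y, z in degrees. A call has 1 to 12 rows; each row shifts and turns the commanded pose from where the row before left it, along the tool's axes as they then stand; what a row does not reach is not made up. A row lasts 1/10 s, in which the tool goes at most 50 mm and 8.59 degrees, less where a joint would pass 70% of its speed; a pose out of reach is approached as far as the arm can. A call is refused whole if a number of a shift passes 5 or a number of a turn 8.59, either way. A call with a gripper value outside its range is refused whole. The fingers move at their own pace and stop on an object; the grip force is fixed at half the most. Time passes only in rows, so rows that do not move let the fingers close. It gives the time, the measured TCP pose, the force and the opening at its end, in the units of the state.
- read_state(): the state, without advancing time (a new reading comes with each control period).
- get_image(name): name is "side" or "top" or "wrist"; returns a dict with "image" (420x560x3 uint8, red, green, blue), "mtx" (3x3 intrinsics, pixels), "extrinsics" (4x4, takes a point from camera to world coordinates). Camera axes: x right, y up, looking along -z (the intrinsics and any distortion apply to the point x, -y, -z); pixel columns grow to the right and rows downward; lengths in mm; the calibration is good to about 2 mm. A picture is of the moment at which its call begins. There is no depth.
- job_done(): hands the job in, once; it reports no verdict.
The state is a dict: "clock": time; "joints": joint angles; "joint_vel": joint speeds; "joint_efforts": joint torques, N m; "position": TCP position; "ee_rot": TCP orientation; "contact_force": force on the tool from outside, world axes, zero at the start; "wrist_torque": the same for the moment, N m; "gripper_width": finger opening in mm.
Only numpy, scipy, OpenCV 4.12 (cv2) and the standard library are available. Lean on these libraries where they do the work, as an engineer would, in place of code of your own. Each camera call takes 0.05 s, during which the arm holds its last target. There are 200 camera calls.

## Task

Get this jeweller's bench running for grinding: first switch on the dust extractor (the low white box), then set the micromotor control unit (the grey sloping console) to forward with its crosswise rocker, and only then switch on the power with its lengthwise rocker, farther up the panel. Switch each of the three rockers over by pressing its raised end fully down. Leave the speed knob as it is set, and leave the handpiece in its cradle and all the other things where they are; nothing is to be grasped or lifted, the closed fingertips are enough.

Things in the scene. Friction and masses are not known exactly. Their poses are not given: they have to be found in the camera images.
- extractor: dust extractor, fixed: white steel box 210 mm deep (its x), 220 wide (y), flat top 120 high; at its front a grille and a wooden hand rest (55 deep, 21 high). Origin under the box's centre, on the table; x points from its front (robot side) to its back, y to its left, z up. Stands left or right of the control unit, turned up to 0.25 rad
- fan_rocker (a joint): extractor's on/off rocker, rad: 0 off (at start), 0.30 on. Black, 32 mm long (along the extractor's x), 22 wide, near the top's front right corner; pivot at the extractor's (-55, -62, 125) mm. Its far half (+x) is up: press it fully down; 2 to 4 N, best near its end (a blunt fingertip reaching past the pivot also pushes on the other half); no spring, stays where it is left
- fan_on (a point): point on the top of the fan rocker's far (on) half, 13 mm from the pivot, near its end, moves with it. A rocker's top is a shallow V: the half that is down lies parallel to the machine's surface, 6 mm above it (bezel 2 mm), the other half slopes up by 0.30 rad, its end 4.7 mm higher. So pressed home, this point is 126 mm above the table
- control_unit: micromotor control unit, fixed: grey console 180 mm deep (its x), 170 wide (y), 55 high at its front, 88 at its back: the panel slopes up by 0.18 rad. Origin under its centre on the table; axes as for the extractor, turned up to 0.25 rad. The handpiece's cradle sticks out 45 mm on its left (+y)
- direction_rocker (a joint): direction rocker, rad: 0 reverse (at start), 0.30 forward. Same kind of rocker, lying crosswise (long side along the unit's y), on the right of the panel near its front; pivot at the unit's (-45, -42, 68) mm. Its right half (-y) is up: press it fully down; force and behaviour as for fan_rocker
- direction_on (a point): point on the top of the direction rocker's right (forward) half, 13 mm from the pivot, near its end, moves with it; pressed home it is 69 mm above the table
- power_rocker (a joint): power rocker, rad: 0 off (at start), 0.30 on. Same kind of rocker, lying lengthwise (long side up the slope), on the right of the panel towards its back; pivot at the unit's (29, -42, 82) mm. Its upper, far half (+x) is up: press it fully down; force and behaviour as for fan_rocker
- power_on (a point): point on the top of the power rocker's far (on) half, 13 mm from the pivot, near its end, moves with it; pressed home it is 85 mm above the table
- knob_pointer (a point): white pointer on the top of the speed knob (black, 40 mm across, 20 high, on the left of the panel, turns easily); 14 mm from its axis; must not be turned by more than about 0.4 rad (6 mm at this point)
- handpiece: micromotor handpiece, loose, 158 mm long, 27 thick, lying along the unit's x in two steel forks on its left side; origin under its body. Stays there
- bur_block: loose round wooden bur block, 60 mm across, with burs 70 mm high in all, standing on the extractor's top towards the back left. Stays there
- beaker: loose glass beaker, 70 mm across, 95 high, between the two machines. Stays there
- dish: loose steel dish, 84 mm across, 28 high, between the machines towards the back. Stays there
- pliers: loose flat-nose pliers, about 140 mm long, 13 high, lying between the machines towards the robot. Stay there
- hammer: loose hammer with wooden handle, 240 mm long, lying to the left. Stays there
- file: loose flat file with wooden handle, 250 mm long, lying to the right. Stays there
Not all that is in view belongs to the job. Of the things like the beaker, leave any that is orange; of the rest the larger one is meant.

How it is judged:
By the outcome, as a careful person would: the job done as asked, in the order asked, and still so for the second after the job is handed in, with the robot touching nothing.
It also fails if it takes over 45 s, if anything falls off the work surface, if the arm or the gripper's body presses on something with over 40 N, if the wrist force passes 120 N, or if a joint passes its speed limit or range.

## Working session

There is one attempt and no reset: what is moved stays moved. The work goes in short steps, Python scripts to look and compute and a tool call to move; the robot and the scene stay as the last step left them, time stands still between calls to the robot, and variables do not carry over. Pictures are saved under pics/ and viewed, about 8 in all and at most 12, crops included, and the job is handed in when it is done.

Besides the shell and the picture viewer there is one more tool, called after "Emit:" in YAML: its name, and indented under it one key for each argument. servo_tool: Moves the arm, as the interface text tells. Its arguments: {"type":"object","properties":{"rows":{"type":"array","items":{"type":"array","items":{"type":"number"}}}},"required":["rows"]}

```bash
mkdir -p pics && cat > h.py <<'E'
from bench import *
import numpy as np, cv2, json
def snap(n,tag):
    d=get_image(n); im=np.array(d["image"]); cv2.imwrite(f"pics/{tag}.png",im[:,:,::-1])
    json.dump({k:np.array(d[k]).tolist() for k in("mtx","extrinsics")},open(f"pics/{tag}.json","w")); return im
def cam(tag):
    d=json.load(open(f"pics/{tag}.json")); return np.array(d["mtx"]),np.array(d["extrinsics"])
def ray(tag,u,v):
    K,E=cam(tag); d=np.linalg.inv(K)@[u,v,1]; d=np.array([d[0],-d[1],-d[2]])
    return E[:3,3],E[:3,:3]@d
def atz(tag,u,v,z):
    o,d=ray(tag,u,v); return o+d*(z-o[2])/d[2]
def proj(tag,P):
    K,E=cam(tag); p=np.linalg.inv(E)@np.append(P,1); q=K@[p[0],-p[1],-p[2]]; return q[:2]/q[2]
def tri(obs):
    A=np.zeros((3,3));b=np.zeros(3)
    for t,u,v in obs:
        o,d=ray(t,u,v); d/=np.linalg.norm(d); M=np.eye(3)-np.outer(d,d); A+=M;b+=M@o
    X=np.linalg.solve(A,b); return X,[np.round(proj(t,X)-[u,v],1).tolist() for t,u,v in obs]
E
python3 - <<'E'
from h import *
a=snap("top","top0");b=snap("side","side0")
for n in("top0","side0"):
    K,E=cam(n);print(n,np.round(K,1).tolist(),np.round(E,2).tolist())
s=read_state();print(s["ee_rot"],s["contact_force"],s["clock"])
E
```

```text
top0 [[500.6, 0.0, 277.8], [0.0, 500.6, 215.8], [0.0, 0.0, 1.0]] [[0.0, 1.0, -0.07, 424.62], [-1.0, 0.01, 0.02, 7.49], [0.02, 0.07, 1.0, 1396.29], [0.0, 0.0, 0.0, 1.0]]
side0 [[506.0, 0.0, 274.8], [0.0, 506.0, 208.1], [0.0, 0.0, 1.0]] [[0.74, 0.35, -0.57, -430.78], [-0.67, 0.41, -0.62, -1021.47], [0.01, 0.84, 0.54, 999.81], [0.0, 0.0, 0.0, 1.0]]
[ 9.79370003e-01 -2.02072776e-01 -1.29831965e-04  9.86366138e-04] [0.0886046  0.30364601 0.38121289] 0.1
```

```bash
python3 -c "
import cv2
for n in('top0','side0'):
    im=cv2.imread(f'pics/{n}.png');cv2.imwrite(f'pics/{n}_v.png',cv2.resize(im,(800,600),interpolation=cv2.INTER_CUBIC))"
```

```text
(no output)
```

View pics/top0_v.png

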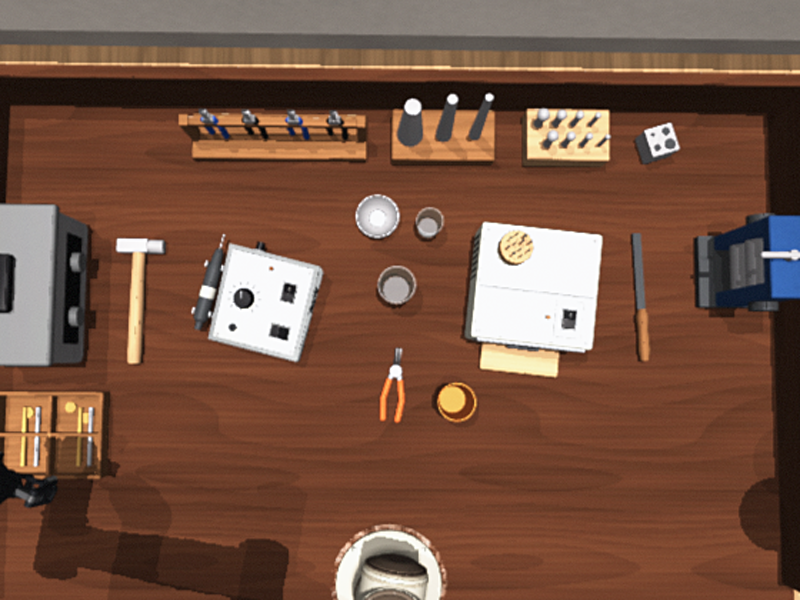

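View pics/side0_v.png

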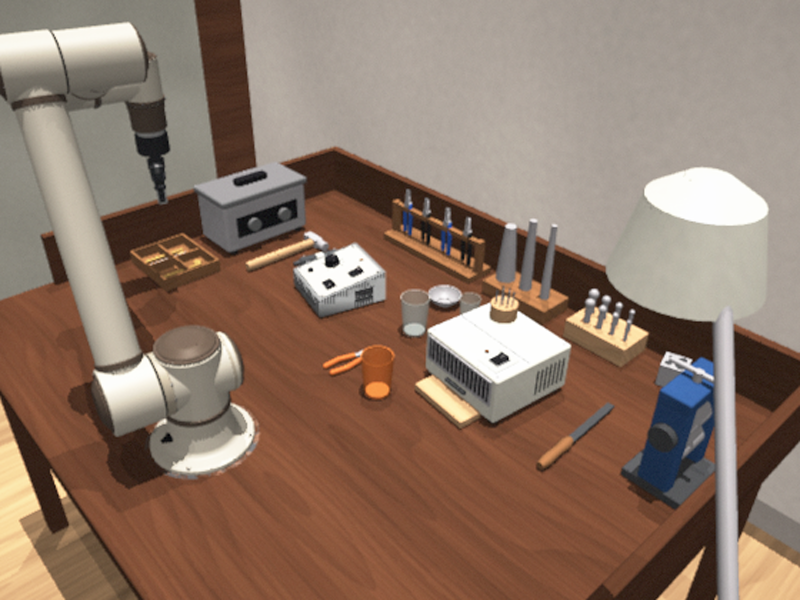

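The top view shows the extractor on the right, about (535,290), with its rocker at (568,320). The console is on the left, about (265,300): power rocker (289,292), direction rocker (280,331), knob (243,298). Next is one enlarged montage to read the corners and rockers.

```bash
python3 - <<'E'
import cv2,numpy as np
t=cv2.imread('pics/top0.png');s=cv2.imread('pics/side0.png')
# (img,u0,v0,w,h) each 100x75 at 4x
cr=[(t,140,168),(t,325,155),(s,195,160),(s,297,205)]
T=[]
for im,u,v in cr:
    c=cv2.resize(im[v:v+100,u:u+100],(400,400) if 0 else (400,400),interpolation=cv2.INTER_CUBIC)
    for k in range(0,100,20):
        cv2.putText(c,str(u+k),(k*4,8),0,.3,(0,255,255),1);cv2.putText(c,str(v+k),(0,k*4+4),0,.3,(0,255,255),1)
        cv2.line(c,(k*4,10),(k*4,16),(0,255,255),1);cv2.line(c,(20,k*4),(26,k*4),(0,255,255),1)
    T.append(c)
m=np.vstack([np.hstack(T[:2]),np.hstack(T[2:])]);
cv2.imwrite('pics/m1.png',m[:400]);cv2.imwrite('pics/m2.png',m[400:])
E
```

```text
(no output)
```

View pics/m1.png

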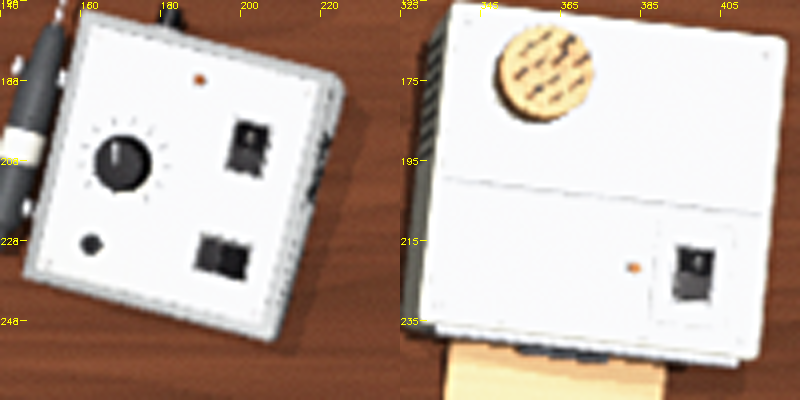

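View pics/m2.png

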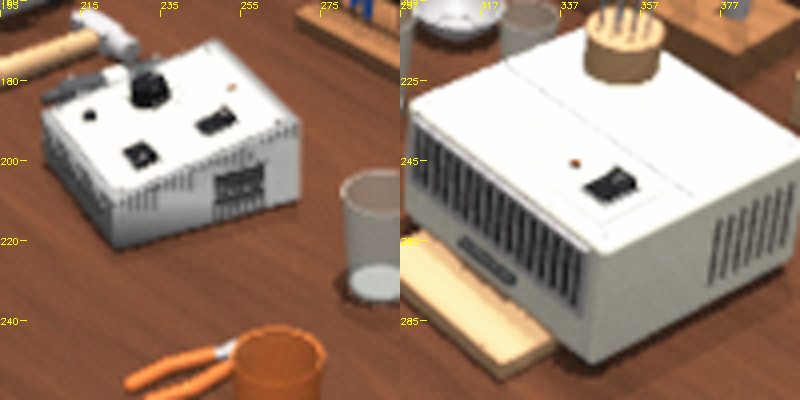

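The montage gives these pixels. Console: power rocker at top (202,204.8) and side (249,190.5), direction rocker at top (195.5,232) and side (230,199). Extractor: fan rocker at top (398.5,223) and side (349.5,251.3). The panel and lid corners are readable too. I'll triangulate the rockers and fit the machine poses.

```bash
cat > fit.py <<'E'
from h import *
from scipy.optimize import least_squares
for n,o in dict(power=[("top0",202,204.8),("side0",249,190.5)],dirn=[("top0",195.5,232),("side0",230,199)],fan=[("top0",398.5,223),("side0",349.5,251.3)]).items():
    X,r=tri(o);print(n,np.round(X,1),r)
def fit(obs,x0):
    W=lambda p,q:np.array([p[0]+np.cos(p[2])*q[0]-np.sin(p[2])*q[1],p[1]+np.sin(p[2])*q[0]+np.cos(p[2])*q[1],q[2]])
    f=lambda p:np.concatenate([proj(t,W(p,q))-uv for t,q,uv in obs])
    s=least_squares(f,x0,loss="soft_l1");print(np.round(s.x,4),np.round(f(s.x).reshape(-1,2),1).tolist());return s.x,lambda q:W(s.x,np.array(q))
T,S="top0","side0"
cu,Wc=fit([(T,(90,85,88),(160.5,171)),(T,(90,-85,88),(225.5,189)),(T,(-90,85,55),(145.5,236.8)),(T,(-90,-85,55),(208.8,253)),
 (T,(29,-42,83),(202,204.8)),(T,(-45,-42,69),(195.5,232)),(S,(29,-42,83),(249,190.5)),(S,(-45,-42,69),(230,199))],[500,200,-.2])
ex,We=fit([(T,(105,110,120),(338.8,156.3)),(T,(105,-110,120),(421.8,165)),(T,(-105,110,120),(330,237)),(T,(-105,-110,120),(414.3,244.5)),
 (T,(-55,-62,126),(398.5,223)),(S,(-55,-62,126),(349.5,251.3))],[500,-200,0])
c,s=np.cos(.18),np.sin(.18)
print("fan",We((-55,-62,125)),"fan_on",We((-42,-62,126)))
print("dir",Wc((-45,-42,68)),"on",Wc((-45,-55,69)))
print("pow",Wc((29,-42,82)),"on",Wc((29+13*c,-42,85)))
E
python3 fit.py
```

```text
power [547.4 186.5  76.2] [[0.2, -0.3], [-0.3, -0.0]]
dirn [475.8 204.9  61.1] [[0.2, -0.2], [-0.2, -0.0]]
fan [ 499.  -321.6  122.6] [[0.1, -0.1], [-0.1, 0.0]]
[ 5.273273e+02  2.325008e+02 -2.477000e-01] [[1.1, -0.5], [-1.3, -2.3], [0.8, 0.4], [-0.8, 0.2], [0.6, 0.3], [0.5, 0.6], [-0.5, -1.2], [-0.5, -1.5]]
[ 5.571840e+02 -2.654277e+02 -9.610000e-02] [[-1.3, -0.6], [0.2, -0.6], [-0.1, -0.4], [1.1, 0.8], [0.5, 0.8], [-0.5, -0.5]]
fan [ 496.48690879 -321.86226009  125.        ] fan_on [ 509.42688579 -323.11005621  126.        ]
dir [473.40391578 202.81465469  68.        ] on [470.21685951 190.21137447  69.        ]
pow [545.14566473 184.67294977  82.        ] on [557.54532248 181.53738456  85.        ]
```

The machine poses are consistent. The rocker spans sit within about 3 mm of the fit, and the side-view heights read about 5 mm low. There are no lookalike machines: the only white low box with a rocker is at (535,290), and the only sloping console is at (265,300). The blue device and the grey box on the left are neither. I'll close the gripper, align it and travel to above the fan rocker.

Emit:
servo_tool:
  rows:
    - [0,0,0,0,0,0,-5.95]
    - [0,0,0,0,0,0,-5.95]
    - [0,0,0,0,0,0,-5.9]
    - [0,1.76,4.34,0,0,0,0]
    - [0,1.76,4.34,0,0,0,0]
    - [0,1.76,4.34,0,0,0,0]
    - [0,1.76,4.34,0,0,0,0]
    - [0,1.76,4.34,0,0,0,0]
    - [0,1.76,4.34,0,0,0,0]
    - [0,1.76,4.34,0,0,0,0]
    - [0,1.76,4.34,0,0,0,0]
    - [0,1.76,4.34,0,0,0,0]

```text
clock: 1.3
position: [367.3, 168.0, 242.2]
ee_rot: [0.999, -0.048, -0.0, -0.0]
contact_force: [1.3, 0.8, -0.1]
gripper_width: 0.2
```

Emit:
servo_tool:
  rows:
    - [0,1.76,4.34,0,0,0,0]
    - [0,1.76,4.34,0,0,0,0]
    - [0,1.76,4.34,0,0,0,0]
    - [0,1.76,4.34,0,0,0,0]
    - [0,1.76,4.34,0,0,0,0]
    - [0,1.76,4.34,0,0,0,0]
    - [0,1.76,4.34,0,0,0,0]
    - [0,1.76,4.34,0,0,0,0]
    - [0,1.76,4.34,0,0,0,0]
    - [0,0,0,0,0,0,0]

```text
clock: 2.3
position: [488.2, -238.3, 240.9]
ee_rot: [0.999, -0.051, -0.001, 0.0]
contact_force: [-0.2, 0.4, 0.1]
gripper_width: 0.1
```

```bash
cat >> h.py <<'E'
from scipy.spatial.transform import Rotation as Ro
def togo(P,yaw):
    s=read_state();R=Ro.from_quat(s["ee_rot"]).as_matrix();p=np.array(s["position"])
    print("t",round(s["clock"],2),"tcp",np.round(p,1),"F",np.round(s["contact_force"],1),"w",round(s["gripper_width"],1),"yaw",round(np.arctan2(R[1,0],R[0,0]),4),"z",np.round(R[:,2],3))
    Rt=np.array([[np.cos(yaw),np.sin(yaw),0],[np.sin(yaw),-np.cos(yaw),0],[0,0,-1]]).T
    Rt=np.array([[np.cos(yaw),np.sin(yaw),0],[np.sin(yaw),-np.cos(yaw),0],[0,0,-1]])
    print("turn deg",np.round(np.degrees(Ro.from_matrix(R.T@Rt).as_rotvec()),2),"shift cm now-axes",np.round(R.T@(np.array(P)-p)/10,2),"target-axes",np.round(Rt.T@(np.array(P)-p)/10,2))
E
python3 - <<'E'
from h import *
togo((514,-323.5,200),-.096)
snap("wrist","w1");im=cv2.imread("pics/w1.png");print(np.round(cam("w1")[1],2).tolist(),np.round(cam("w1")[0],1).tolist())
for P in((496.5,-321.9,126),(509.4,-323.1,131)):print(proj("w1",np.array(P)))
E
```

```text
t 2.3 tcp [ 488.2 -238.3  240.9] F [-0.2  0.4  0.1] w 0.1 yaw -0.1021 z [-0.002 -0.    -1.   ]
turn deg [ 0.04  0.09 -0.35] shift cm now-axes [3.44 8.21 4.09] target-axes [3.38 8.24 4.09]
[[-0.1, 0.96, 0.27, 555.23], [-0.99, -0.1, -0.03, -246.23], [0.0, -0.27, 0.96, 371.92], [0.0, 0.0, 0.0, 1.0]] [[356.4, 0.0, 285.7], [0.0, 356.4, 207.0], [0.0, 0.0, 1.0]]
[400.95387009 182.26640328]
[404.75626264 165.05005464]
```

View pics/w1.png

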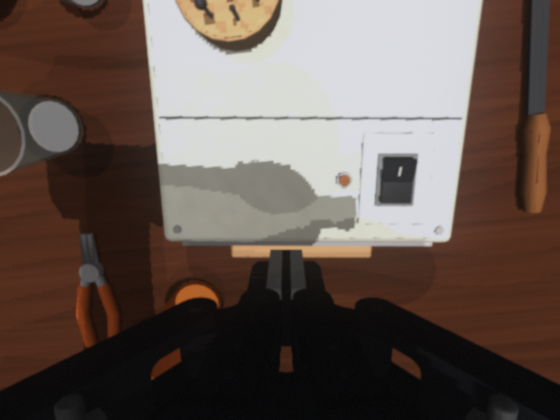

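The wrist view shows the fan rocker's black rectangle at columns 380–416, rows 157–204. The V line is near row 181, and the centre is (397.5,180.5) against a predicted (401,182). So the pivot is about (497.4,-320). The raised far half is the upper part, beside the red lamp at (343,180). I'll hover above the far end.

Emit:
servo_tool:
  rows:
    - [0,1.66,4.04,0,0,0,0]
    - [0,1.66,4.04,0,0,0,0]
    - [0,0,0,3.1,0,0,0]
    - [0,0,0,3.1,0,0,0]
    - [0,0,0,3.0,0,0,0]
    - [0,0,0,0,0,0,0]
    - [0,0,0,0,0,0,0]

```text
clock: 3.05
position: [513.1, -317.0, 150.8]
ee_rot: [0.999, -0.047, -0.0, 0.0]
contact_force: [0.2, -0.1, 0.9]
gripper_width: -0.1
```

```bash
python3 - <<'E'
from h import *
togo((513,-322,137),-.096)
snap("wrist","w2");cv2.imwrite("pics/w2c.png",cv2.resize(cv2.imread("pics/w2.png")[130:400,180:480],(600,540)))
E
```

```text
t 3.05 tcp [ 513.1 -317.   150.8] F [ 0.2 -0.1  0.9] w -0.1 yaw -0.0945 z [-0.001 -0.    -1.   ]
turn deg [0.03 0.04 0.09] shift cm now-axes [0.04 0.5  1.38] target-axes [0.04 0.5  1.38]
```

View pics/w2c.png

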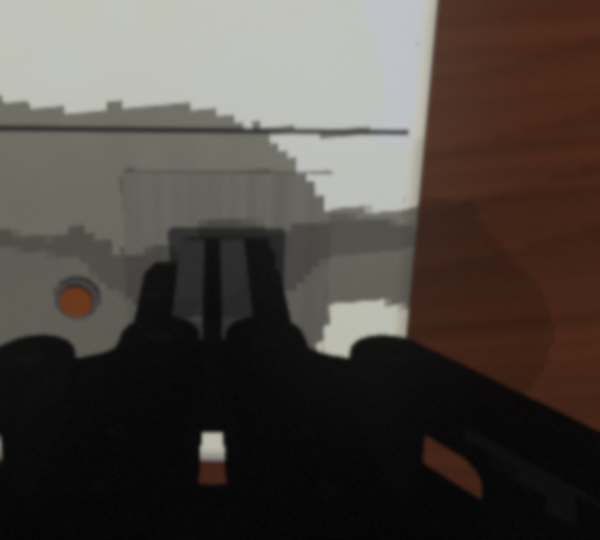

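The close view shows the closed tips at crop (212,238) just short of the far bezel edge (168–284, row 229). The tips are 3–4 mm left of the rocker's centre. I'll put numbers on it.

```bash
python3 - <<'E'
from h import *
print("tip front", atz("w2",286,249,139.8), "bezel far edge L/R",atz("w2",264,244.5,122),atz("w2",322,244.5,122),"if z130",atz("w2",264,244.5,130.5),atz("w2",322,244.5,130.5))
print("w1 rocker corners far",atz("w1",380,157,130),atz("w1",416,157,130),"near",atz("w1",380,204,126),atz("w1",416,204,126), "pivot line", atz("w1",397.5,181.5,126))
E
```

```text
tip front [ 522.01366433 -319.16711904  139.8       ] bezel far edge L/R [ 518.03513756 -308.21364791  122.        ] [ 515.43608338 -335.92971328  122.        ] if z130 [ 521.33296071 -309.07450381  130.5       ] [ 518.87205966 -335.3173174   130.5       ]
w1 rocker corners far [ 516.4163841  -306.76548762  130.        ] [ 513.95328921 -331.07161604  130.        ] near [ 482.12144056 -306.76844417  126.        ] [ 479.52288857 -332.3872196   126.        ] pivot line [ 497.29552864 -319.49236462  126.        ]
```

Emit:
servo_tool:
  rows:
    - [0,0.2,0.3,0,0,0,0]
    - [0,0,0,0.5,0,0,0]
    - [0,0,0,0.4,0,0,0]
    - [0,0,0,0.2,0,0,0]
    - [0,0,0,0.1,0,0,0]
    - [0,0,0,0,0,0,0]

```text
clock: 3.7
position: [515.0, -320.9, 138.5]
ee_rot: [0.999, -0.048, 0.0, 0.0]
contact_force: [1.0, 0.0, 0.6]
gripper_width: -0.3
```

Emit:
servo_tool:
  rows:
    - [0,0,0,0.1,0,0,0]
    - [0,0,0,0.1,0,0,0]
    - [0,0,0,0,0,0,0]

```text
clock: 4.0
position: [515.1, -321.0, 137.1]
ee_rot: [0.999, -0.048, 0.001, 0.0]
contact_force: [0.8, 1.2, 4.8]
gripper_width: 0.2
```

Emit:
servo_tool:
  rows:
    - [0,0,0,0.1,0,0,0]
    - [0,0,0,0,0,0,0]

```text
clock: 4.2
position: [515.1, -321.0, 137.0]
ee_rot: [0.999, -0.048, 0.001, 0.001]
contact_force: [0.6, 1.7, 8.5]
gripper_width: 0.1
```

It stalled at TCP z 137.0, so the tip is at 126, which is home, and the force is rising. One more small push, then I'll lift and check.

Emit:
servo_tool:
  rows:
    - [0,0,0,0.1,0,0,0]
    - [0,0,0,0,0,0,0]
    - [0,0,0,-3,0,0,0]
    - [0,0,0,-4,0,0,0]
    - [0,0,0,-4,0,0,0]
    - [0,0,-4.5,0,0,0,0]
    - [0,0,-4.5,0,0,0,0]
    - [0,0,0,0,0,0,0]

```text
clock: 5.0
position: [522.5, -227.4, 243.9]
ee_rot: [0.999, -0.046, -0.001, -0.001]
contact_force: [0.5, -0.9, 0.0]
gripper_width: 0.1
```

```bash
python3 - <<'E'
from h import *
snap("wrist","w3");c=[int(v) for v in proj("w3",np.array((497,-320,126)))];print(c)
a=cv2.imread("pics/w3.png");b=cv2.imread("pics/w1.png")
f=lambda im,u,v:cv2.resize(im[v-35:v+35,u-35:u+35],(400,400),interpolation=cv2.INTER_CUBIC)
cv2.imwrite("pics/w3c.png",np.hstack([f(b,398,180),f(a,*c)]))
cu=np.array([527.3,232.5]);
# next: direction rocker end, hover
togo((470,188.5,170),-.2477)
E
```

```text
[412, 226]
t 5.05 tcp [ 522.5 -229.1  243.8] F [ 0.4 -0.8 -0.9] w 0.3 yaw -0.093 z [-0.002  0.001 -1.   ]
turn deg [-0.03  0.14  8.87] shift cm now-axes [ -9.09 -41.08   7.43] target-axes [-15.33 -39.2    7.38]
```

View pics/w3c.png

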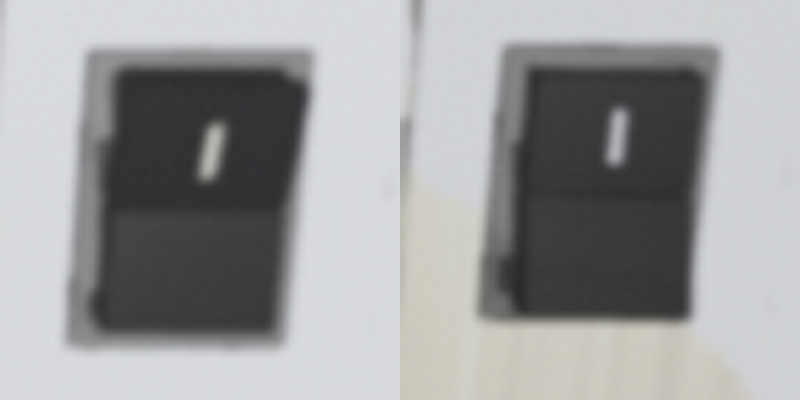

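Before (left) and after (right): the far half with the white mark is now flat and the near half is raised, covering its bezel, so the fan is on. Next I go over to the console, stopping short and to the right so the wrist camera sees both rockers.

Emit:
servo_tool:
  rows:
    - [0,0,0,0,0,0,4.43]
    - [0,0,0,0,0,0,4.43]
    - [0,-2.16,-4.34,0,0,0,0]
    - [0,-2.16,-4.34,0,0,0,0]
    - [0,-2.16,-4.34,0,0,0,0]
    - [0,-2.16,-4.34,0,0,0,0]
    - [0,-2.16,-4.34,0,0,0,0]
    - [0,-2.16,-4.34,0,0,0,0]
    - [0,-2.16,-4.34,0,0,0,0]
    - [0,-2.16,-4.34,0,0,0,0]
    - [0,0,0,0,0,0,0]
    - [0,0,0,0,0,0,0]

```text
clock: 6.25
position: [441.5, 148.1, 243.6]
ee_rot: [0.992, -0.124, -0.001, 0.001]
contact_force: [0.5, -0.3, 0.3]
gripper_width: -0.4
```

```bash
python3 - <<'E'
from h import *
togo((440,150,243),-.2477)
snap("wrist","w4");im=cv2.imread("pics/w4.png")
for P in((473.4,202.8,69),(545.1,184.7,83)):print(np.round(proj("w4",np.array(P)),1))
cv2.imwrite("pics/w4v.png",cv2.resize(im[0:300,100:500],(800,600),interpolation=cv2.INTER_CUBIC))
E
```

```text
t 6.25 tcp [441.5 148.1 243.6] F [ 0.5 -0.3  0.3] w -0.4 yaw -0.2492 z [-0.002 -0.001 -1.   ]
turn deg [ 0.1   0.09 -0.09] shift cm now-axes [-0.2  -0.14  0.06] target-axes [-0.2  -0.14  0.06]
[213.4 167.6]
[204.5  75.2]
```

View pics/w4v.png

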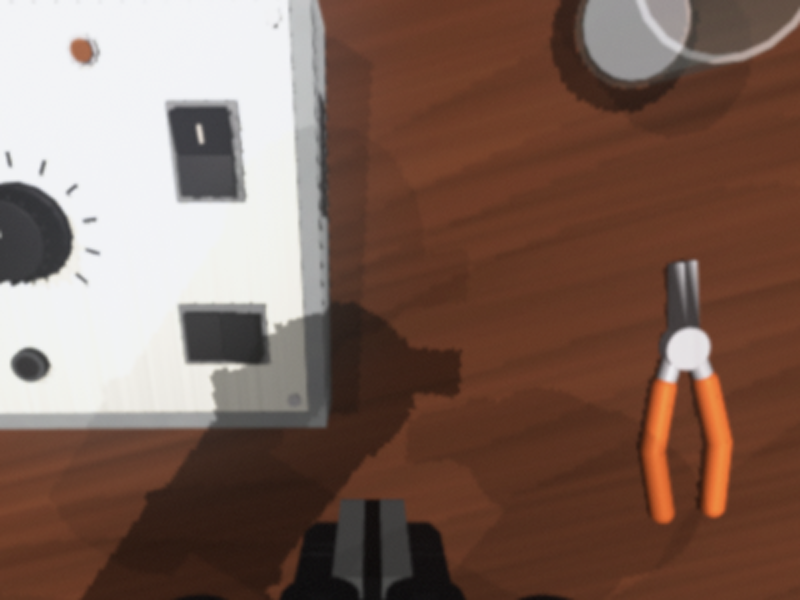

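The wrist view puts the direction bezel centre at full-image (212.8,166.5) against a predicted (213.4,167.6). The power bezel centre is at (203.3,75.8) against a predicted (204.5,75.2), so the fit is confirmed to about 1 mm. The direction rocker's right half shows as up. I'll hover above its right end.

Emit:
servo_tool:
  rows:
    - [0,0.88,-2.35,0,0,0,0]
    - [0,0.87,-2.34,0,0,0,0]
    - [0,0,0,4,0,0,0]
    - [0,0,0,4,0,0,0]
    - [0,0,0,4,0,0,0]
    - [0,0,0,2.2,0,0,0]
    - [0,0,0,0,0,0,0]
    - [0,0,0,0,0,0,0]

```text
clock: 7.1
position: [471.5, 187.9, 102.6]
ee_rot: [0.992, -0.126, 0.0, 0.0]
contact_force: [-0.4, 0.1, 0.6]
gripper_width: -0.2
```

```bash
python3 - <<'E'
from h import *
togo((470,189.2,82),-.2477)
snap("wrist","w5");cv2.imwrite("pics/w5c.png",cv2.resize(cv2.imread("pics/w5.png")[150:350,180:400],(660,600)))
E
```

```text
t 7.1 tcp [471.5 187.9 102.6] F [-0.4  0.1  0.6] w -0.2 yaw -0.2528 z [ 0.    -0.001 -1.   ]
turn deg [ 0.04 -0.01 -0.29] shift cm now-axes [-0.18 -0.09  2.06] target-axes [-0.18 -0.09  2.06]
```

View pics/w5c.png

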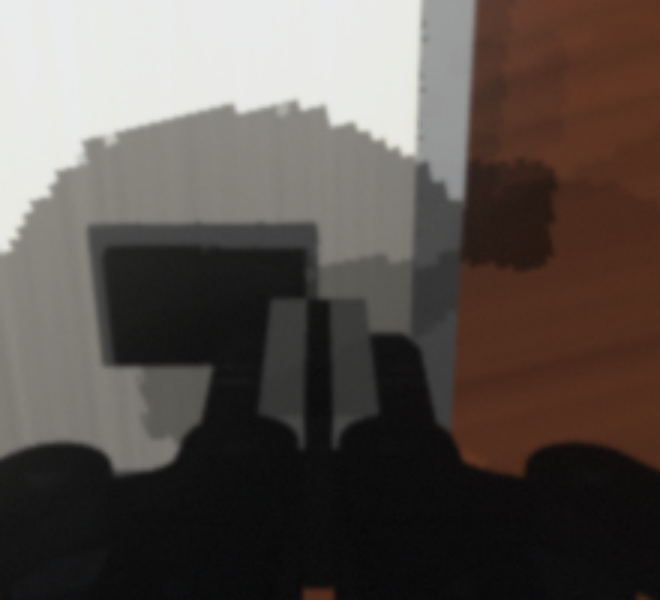

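The tips (centre column 318) stand about 1.5 mm past the rocker's right end (column 308). I'll move 2.5 mm left, then go down in small steps.

Emit:
servo_tool:
  rows:
    - [0,-0.2,-0.25,0,0,0,0]
    - [0,0,0,0.8,0,0,0]
    - [0,0,0,0.6,0,0,0]
    - [0,0,0,0.2,0,0,0]
    - [0,0,0,0,0,0,0]

```text
clock: 7.65
position: [469.0, 191.9, 85.9]
ee_rot: [0.992, -0.125, -0.0, 0.0]
contact_force: [-0.5, -0.3, 0.3]
gripper_width: -0.3
```

Emit:
servo_tool:
  rows:
    - [0,0,0.1,0.1,0,0,0]
    - [0,0,0,0.1,0,0,0]
    - [0,0,0,0.1,0,0,0]
    - [0,0,0,0,0,0,0]

```text
clock: 8.05
position: [469.3, 191.1, 83.4]
ee_rot: [0.992, -0.125, 0.0, -0.0]
contact_force: [0.5, -0.3, 0.5]
gripper_width: 0.2
```

Emit:
servo_tool:
  rows:
    - [0,0,0,0.1,0,0,0]
    - [0,0,0,0.1,0,0,0]
    - [0,0,0,0,0,0,0]

```text
clock: 8.35
position: [469.3, 191.0, 81.4]
ee_rot: [0.992, -0.125, 0.0, -0.0]
contact_force: [1.4, 0.0, 2.2]
gripper_width: -0.2
```

Emit:
servo_tool:
  rows:
    - [0,0,0,0.1,0,0,0]
    - [0,0,0,0.1,0,0,0]
    - [0,0,0,0,0,0,0]

```text
clock: 8.65
position: [469.4, 191.1, 80.9]
ee_rot: [0.992, -0.125, 0.001, -0.0]
contact_force: [-1.9, -1.5, 11.5]
gripper_width: -0.1
```

It stalled at z 80.9 with 11.5 N, so the rocker is home. I'll push slightly more, lift, step aside and look.

Emit:
servo_tool:
  rows:
    - [0,0,0,0.1,0,0,0]
    - [0,0,0,0,0,0,0]
    - [0,0,0,-3,0,0,0]
    - [0,0,0,-4,0,0,0]
    - [0,0,0,-4,0,0,0]
    - [0,0,4,0,0,0,0]
    - [0,0,0,0,0,0,0]
    - [0,0,0,0,0,0,0]

```text
clock: 9.45
position: [458.4, 151.7, 188.0]
ee_rot: [0.992, -0.126, -0.0, 0.0]
contact_force: [0.5, -0.3, -0.3]
gripper_width: -0.0
```

```bash
python3 - <<'E'
from h import *
togo((559.4,181.1,115),-.2477)
snap("wrist","w6");c=[int(v) for v in proj("w6",np.array((473.4,202.8,69)))];print(c)
a=cv2.imread("pics/w6.png");b=cv2.imread("pics/w4.png")
f=lambda im,u,v:cv2.resize(im[v-35:v+35,u-35:u+35],(400,400),interpolation=cv2.INTER_CUBIC)
cv2.imwrite("pics/w6c.png",np.hstack([f(b,213,167),f(a,*c)]))
E
```

```text
t 9.45 tcp [458.4 151.7 188. ] F [ 0.5 -0.3 -0.3] w -0.0 yaw -0.252 z [-0.001 -0.    -1.   ]
turn deg [ 0.01  0.05 -0.25] shift cm now-axes [ 9.05 -5.37  7.29] target-axes [ 9.07 -5.33  7.3 ]
[210, 201]
```

View pics/w6c.png

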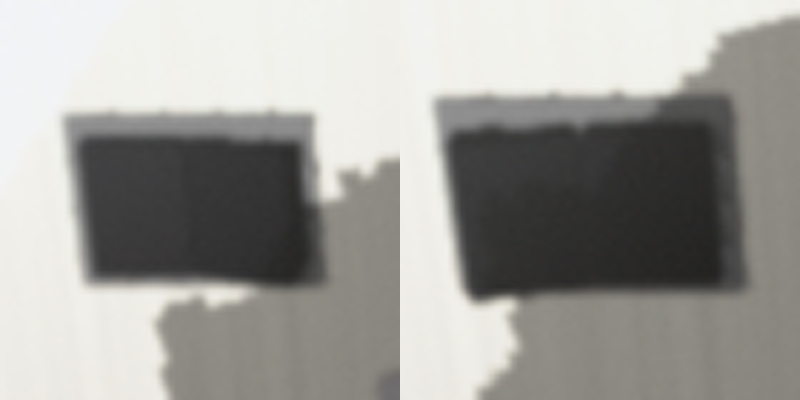

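Before (left), the right half overhung its bezel at the bottom right. Now (right) the left half overhangs at the bottom left and the right end sits inside its bezel, so direction is forward. On to the power rocker's far end.

Emit:
servo_tool:
  rows:
    - [0,3.02,-1.79,0,0,0,0]
    - [0,3.02,-1.79,0,0,0,0]
    - [0,3.02,-1.79,0,0,0,0]
    - [0,0,0,3.5,0,0,0]
    - [0,0,0,3.5,0,0,0]
    - [0,0,0,0,0,0,0]
    - [0,0,0,0,0,0,0]
    - [0,0,0,0,0,0,0]

```text
clock: 10.3
position: [561.4, 182.7, 120.0]
ee_rot: [0.992, -0.125, 0.001, -0.001]
contact_force: [-0.4, -0.1, 0.8]
gripper_width: 0.3
```

```bash
python3 - <<'E'
from h import *
togo((559.4,181.1,97),-.2477)
snap("wrist","w7");cv2.imwrite("pics/w7c.png",cv2.resize(cv2.imread("pics/w7.png")[150:350,180:400],(660,600)))
print(proj("w7",np.array((545.1,184.7,83))),proj("w7",np.array((561,180.7,90))))
E
```

```text
t 10.3 tcp [561.4 182.7 120. ] F [-0.4 -0.1  0.8] w 0.3 yaw -0.2497 z [ 0.003  0.001 -1.   ]
turn deg [-0.1  -0.15 -0.12] shift cm now-axes [-0.16  0.21  2.3 ] target-axes [-0.15  0.21  2.3 ]
[287.34570851 275.89305032] [287.35648276 251.62871584]
```

View pics/w7c.png

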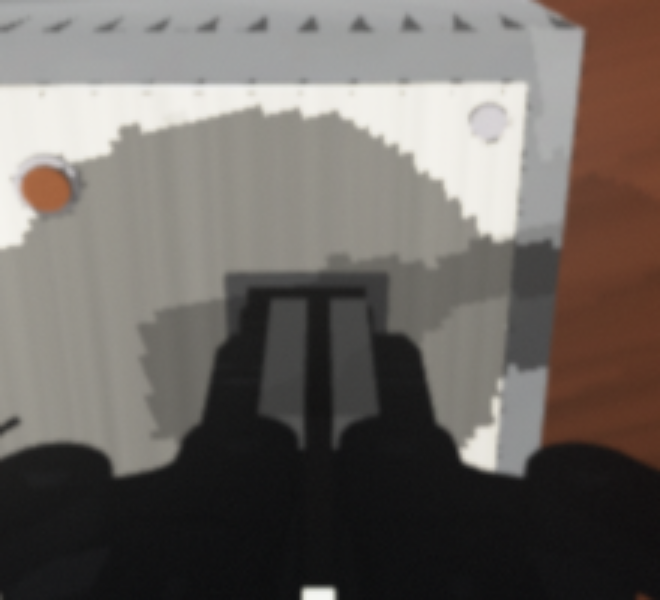

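The tips are over the power rocker's far end (bezel columns 225–388, tips 268–366). They are within 2 mm of centre and reach just past the end. Going down.

Emit:
servo_tool:
  rows:
    - [0,0.1,0,0.8,0,0,0]
    - [0,0,0,0.6,0,0,0]
    - [0,0,0,0.2,0,0,0]
    - [0,0,0,0,0,0,0]

```text
clock: 10.75
position: [560.9, 181.4, 101.9]
ee_rot: [0.992, -0.125, -0.0, 0.0]
contact_force: [-0.1, 1.1, 0.6]
gripper_width: -0.0
```

Emit:
servo_tool:
  rows:
    - [0,0,0,0.1,0,0,0]
    - [0,0,0,0.1,0,0,0]
    - [0,0,0,0,0,0,0]

```text
clock: 11.05
position: [561.5, 181.6, 100.6]
ee_rot: [0.992, -0.125, 0.0, -0.0]
contact_force: [0.6, -0.5, 0.6]
gripper_width: -0.1
```

Emit:
servo_tool:
  rows:
    - [0,0,0,0.1,0,0,0]
    - [0,0,0,0.1,0,0,0]
    - [0,0,0,0.1,0,0,0]
    - [0,0,0,0,0,0,0]

```text
clock: 11.45
position: [561.5, 181.7, 97.3]
ee_rot: [0.992, -0.125, 0.0, -0.0]
contact_force: [1.4, -0.2, 1.5]
gripper_width: -0.0
```

Emit:
servo_tool:
  rows:
    - [0,0,0,0.1,0,0,0]
    - [0,0,0,0,0,0,0]

```text
clock: 11.65
position: [561.5, 181.8, 96.5]
ee_rot: [0.992, -0.125, 0.0, -0.0]
contact_force: [1.2, -0.8, 2.7]
gripper_width: -0.1
```

Emit:
servo_tool:
  rows:
    - [0,0,0,0.1,0,0,0]
    - [0,0,0,0.1,0,0,0]
    - [0,0,0,0,0,0,0]

```text
clock: 11.95
position: [561.6, 181.8, 96.1]
ee_rot: [0.992, -0.125, 0.001, -0.0]
contact_force: [-0.8, -1.4, 10.1]
gripper_width: 0.0
```

Emit:
servo_tool:
  rows:
    - [0,0,0,0.1,0,0,0]
    - [0,0,0,0,0,0,0]
    - [0,0,0,-3,0,0,0]
    - [0,0,0,-4,0,0,0]
    - [0,0,0,-4,0,0,0]
    - [0,0,0,-3,0,0,0]
    - [0,-4,2,0,0,0,0]
    - [0,-4,2,0,0,0,0]
    - [0,-4,0,0,0,0,0]
    - [0,0,0,0,0,0,0]
    - [0,0,0,0,0,0,0]

```text
clock: 13.05
position: [433.8, 172.6, 233.1]
ee_rot: [0.992, -0.124, -0.0, 0.0]
contact_force: [0.3, -0.3, -0.2]
gripper_width: 0.1
```

```bash
python3 - <<'E'
from h import *
togo((440,150,243),-.2477)
snap("wrist","w8");snap("top","top8")
a=cv2.imread("pics/w8.png");b=cv2.imread("pics/w4.png");t=cv2.imread("pics/top8.png");t0=cv2.imread("pics/top0.png")
f=lambda im,u,v:cv2.resize(im[max(v-30,0):v+30,u-30:u+30],(266,266),interpolation=cv2.INTER_CUBIC)
p=lambda q:[int(v) for v in proj("w8",np.array(q))]
top=np.hstack([f(b,204,75),f(a,*p((545.1,184.7,83))),f(a,*p((473.4,202.8,69)))])
bot=np.hstack([cv2.resize(x[130:320,60:480],(399,180)) for x in(t0,t)])
im=np.vstack([top,cv2.resize(bot,(798,330))]);cv2.imwrite("pics/fin.png",im);print(im.shape)
d=cv2.absdiff(t,t0).max(2)>40;n,l,s,c=cv2.connectedComponentsWithStats(d.astype(np.uint8));print([s[i].tolist() for i in range(1,n) if s[i][4]>15])
E
```

```text
t 13.05 tcp [433.8 172.6 233.1] F [ 0.3 -0.3 -0.2] w 0.1 yaw -0.2494 z [-0.001 -0.    -1.   ]
turn deg [ 0.02  0.05 -0.1 ] shift cm now-axes [ 1.16  2.04 -0.99] target-axes [ 1.15  2.04 -0.99]
(596, 798, 3)
[[394, 217, 10, 13, 76], [0, 219, 275, 201, 24860], [287, 387, 24, 33, 336], [252, 388, 38, 32, 666]]
```

View pics/fin.png

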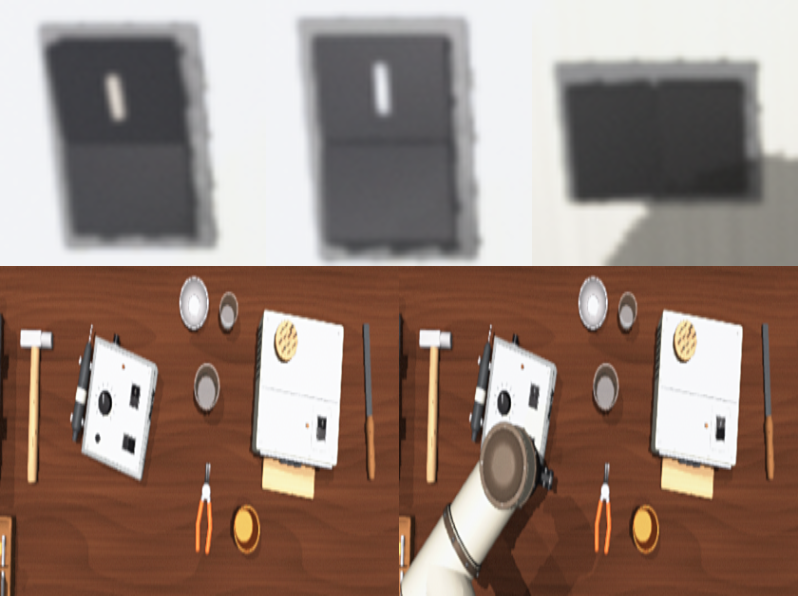

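The power rocker's marked half now lies flat with its bezel visible all round, and its near half is raised. The direction rocker is still forward. Only the fan rocker and the arm changed in the top view, so I'm handing in.

```bash
python3 -c "
from bench import *
print(job_done());print(read_state()['clock'])"
```

```text
the job is handed in; nothing more can be done
None
the job is handed in; nothing more can be done
```

The bench is set up for grinding. With the closed fingertips I pressed the fan rocker, then the direction rocker (forward), then the power rocker. I handed the job in at about 13 s on the robot's clock.

- **Pressed home:** Each press stalled within about 1 mm of the height expected with the rocker fully down, with the readings showing 8.5–11.5 N. I then pushed 1 mm more, and that force was not read.
- **Rocker positions:** Wrist close-ups taken after each press show all three rockers tipped over. The direction rocker was still forward in the last picture.
- **Other things:** The before-and-after top view shows no change apart from the fan rocker and the arm with its shadow. The arm hid part of the console in that view, but the knob and handpiece were visible and looked unmoved.
- **Disagreements:** Heights measured from the side camera read 2–7 mm low against the text. Wrist-camera sideways positions differed from the fit by 2–3 mm. I relied on the fitted poses and force readings, and neither difference affected the presses.
- **End state:** The arm ended clear above the console at zero contact force.

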